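# Lever up the screw box lid with a putty knife

## Task

Pick up the putty knife, work its blade under the front edge of the wide box's hinged lid (a notch in the box's front leaves room for it) and lever the lid open by 35 degrees or more; it stays where it is left. Then lay the knife flat on the bench, right way up and clear of the boxes, without dropping it. Touch the wide box with the knife only, never with the gripper or arm, and leave the smaller box alone.

Things in the scene. Friction and masses are not known exactly. Their poses are not given: they have to be found in the camera images.
- putty_knife: Loose putty knife, 90 g: square wooden handle, broad steel blade; lies flat near the robot beside a round-handled screwdriver, in either order. Origin: underside of the handle at the grip, mass centre 20 mm ahead; x to the blade (within 20 deg of straight ahead), z up. Handle x -60..40 mm, 24 wide, 22 high. Blade z 10..12 mm, 26 wide, from x 70 40 wide, tip at x 125.
- screw_box: Wide pale wooden box, fixed, left or right: 120 deep (x), 160 wide (y), 80 mm high. Origin: centre of underside, z up; front face at x -60 mm towards the robot (within 9 deg). Lid: 6 mm board, underside z 74, 12 mm over the front, hinged at the back (x 60, z 74). Notch in the middle of the 7 mm front wall: y -35..35, from z 54 up to the lid; hollow behind.
- screw_lid (a joint): Angle of the screw box's lid in rad: 0 shut, growing as its front edge rises, up to 1.9. A stiff hinge: the lid (70 g) stays where it is left. About 1 to 2 N upward under it, near the front, raises it.
- small_box: Bystander on the other side: smaller pale wooden box, fixed, with a plain front without notch, a steel hasp plate and a shut lid; 100 by 100, 80 mm high. Origin: centre of underside, z up; front at x -50 mm towards the robot. To be left alone.
Things that resemble listed ones, but are neither listed nor needed, are in the scene too. Leave any red look-alike of the putty_knife alone. Leave any green look-alike of the screw_box alone.

How it is judged:
By the outcome, as a careful person would: the job done as asked, in the order asked, and still so for the second after the job is handed in, with the robot touching nothing.
It also fails if it takes over 54 s, if anything falls off the work surface, if the arm or the gripper's body presses on something with over 40 N, if the wrist force passes 120 N, or if a joint passes its speed limit or range.

## Robot

A 6-joint arm with a two-finger parallel gripper is mounted at the origin on the work surface. World frame = base frame: x ahead of the robot, y to its left, z up, the work surface at z = 0. Lengths are in m, angles in rad, forces in N, time in s.
With the tool pointing down it reaches from about 0.3 to 0.875 m from the base axis. Payload 6.4 kg.
Tool frame: the origin (TCP) lies midway between the tips of the shut fingers; the grasp point (between the pads) lies 19 mm behind it; z points along the fingers, y is the line along which they close (so a half turn about z gives the same grasp; the last joint's range is limited). The gripper opens to 88 mm and grips with 3 to 60 N. Pads are 18 mm wide; open, the fingers measure 123 mm over their backs; the gripper's body (75 mm by 187 mm) begins 45 mm behind the grasp point.
Start: joints at [-1.494, 0.181, 1.607, -0, 1.354, -0.206], TCP at [0.16, -0.552, 0.215] pointing down, gripper open.
Joint ranges: [-2.99, 2.99], [-0.89, 2.07], [0.3, 2.58], [-1.14, 4.28], [0, 2.63], [-3.12, 3.12]. Speed limits (rad/s): [2.57, 2.57, 3.01, 3.14, 3.14, 3.14].

## Interface

Orientations are given as [roll, pitch, yaw] about the fixed x, y, z axes, in that order (R = Rz(yaw) Ry(pitch) Rx(roll)).
In Python, from workcell import sensors, eyes, job gives the robot as it stands.
- The arm moves only by the shell command python3 -m creep 'ROWS'. ROWS is JSON, a list of rows, each an object of numbers: "dx", "dy", "dz": the shift along the world's x, y, z in m; "ax", "ay", "az": the turn, a rotation vector about the world's x, y, z in rad; "grip": the finger opening in m, from 0 to 0.0881. In form: [{"dx": .., "dy": .., "dz": .., "ax": .., "ay": .., "az": .., "grip": ..}, ...]. A call has 1 to 12 rows; each row is the pose to reach, as a shift and turn from the pose commanded when the call began; what a row does not reach only later rows make up. A row lasts 1/12 s, in which the tool goes at most 41.7 mm and 7.16 degrees, less where a joint would pass 70% of its speed; a pose out of reach is approached as far as the arm can. A call with a gripper value outside its range is refused whole. The fingers move at their own pace and stop on an object; the grip force is fixed at half the most. Time passes only in rows, so rows that repeat a pose let the fingers close. It gives the time, the measured TCP pose, the force, the opening and the grip force at its end, in the units of the state.
- sensors.get_obs(): the state, without advancing time (a new reading comes with each control period).
- eyes.capture(name): name is "scene" or "top" or "wrist"; returns a dict with "img" (384x512x3 uint8, red, green, blue), "fx", "fy", "cx", "cy" (pixels), "R" (3x3) and "t" (3): a world point X has camera coordinates R X + t; the wrist camera has in their place "tool_from_camera" (4x4, takes a point from camera to tool coordinates, whose origin is the TCP and whose axes are the flange's). Camera axes: x right, y down, z forward; pixel columns grow to the right and rows downward; lengths in m; the calibration is good to about 2 mm. A picture is of the moment at which its call begins: read the wrist's pose just before it. There is no depth.
- job.job_done(): hands the job in; it is judged then, once.
The state is a dict: "t": time; "qpos": joint angles; "qvel": joint speeds; "tau": joint torques, N m; "tool_pos": TCP position; "orientation": TCP orientation; "contact_force": force on the tool from outside, world axes, zero at the start; "moment": the same for the moment, N m; "finger_gap": finger opening in m; "grasp_force": force on a finger pad.
Only numpy, scipy, OpenCV 4.12 (cv2) and the standard library are available. Lean on these libraries where they do the work, as an engineer would, in place of code of your own. Each camera call takes 0.05 s, during which the arm holds its last target. There are 200 camera calls.

## Working session

There is one attempt and no reset: what is moved stays moved. The work goes in short steps, Python scripts to look and compute and a shell command to move; the robot and the scene stay as the last step left them, time stands still between calls to the robot, and variables do not carry over. Pictures are saved under pics/ and viewed, at most 10 in all, crops included, and the job is handed in when it is done.

```bash
mkdir -p pics; ls; python3 - <<'E'
from workcell import sensors, eyes
import cv2,numpy as np,pickle
o=sensors.get_obs();print(o)
d={}
for n in("scene","top"):
    c=eyes.capture(n);d[n]=c;cv2.imwrite(f"pics/{n}0.png",c["img"][:,:,::-1])
    print(n,c["fx"],c["cx"],c["cy"],c["R"],c["t"])
pickle.dump(d,open("c0.pkl","wb"))
E
```

```text
pics
{'t': 0.0, 'qpos': array([-1.49432614e+00,  1.81492067e-01,  1.60797791e+00, -8.91674189e-07,
        1.35380018e+00, -2.06284790e-01]), 'qvel': array([-0.00141507,  0.001951  ,  0.00011424, -0.00107556, -0.00038649,
       -0.00016339]), 'tau': array([-2.51076690e-04, -4.33865619e+01, -3.41852152e+01,  7.00646848e-02,
        3.84805247e-02, -1.55628259e-04]), 'tool_pos': array([ 0.16040749, -0.55158882,  0.21405226]), 'orientation': array([-3.13995054e+00, -3.42741219e-04,  2.82754887e-01]), 'contact_force': array([ 0.91382911, -0.4205096 ,  0.71015441]), 'moment': array([-0.02289175, -0.03514444,  0.03984732]), 'grasp_force': 0.0, 'finger_gap': 0.08867680216935775}
scene 428.2200511167383 250.64866901938956 193.88184339337727 [[ 0.52660018  0.85004254  0.01095114]
 [ 0.6884923  -0.41889279 -0.59203647]
 [-0.49866883  0.31930628 -0.80583676]] [-0.29260193 -0.33642917  1.3861048 ]
top 475.18413849519305 256.7711529200573 196.98578502815153 [[ 0.01452995 -0.99988187 -0.00501171]
 [-0.99324694 -0.01385617 -0.11518905]
 [ 0.115106    0.00665156 -0.99333094]] [-0.02171886  0.55667125  1.0278993 ]
```

View pics/top0.png

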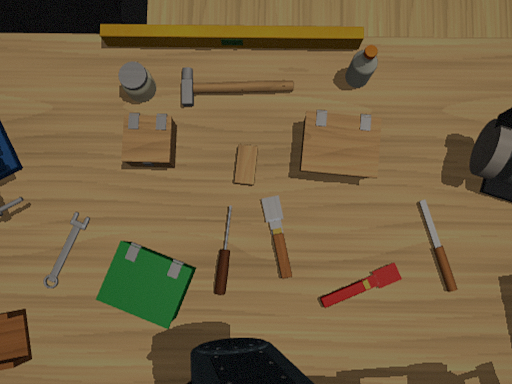

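View pics/scene0.png

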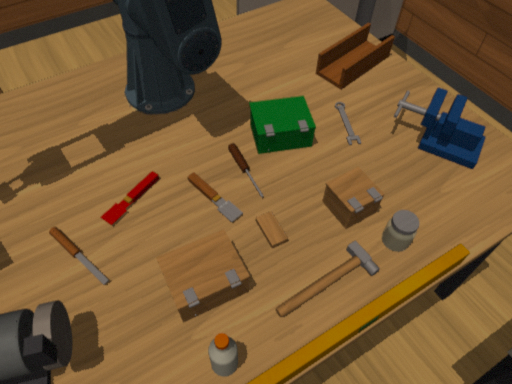

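Both views show: the putty knife (top px 277,237), with the red putty knife (360,285), the pointed knife (437,245) and the screwdriver (223,250) as its look-alikes. The wide box with hinge plates at its back is at (340,145); its look-alikes are the small box (148,140) and the green box (146,283). I choose 277,237 and 340,145 and check them in a close crop.

```bash
python3 - <<'E'
import pickle,cv2
c=pickle.load(open("c0.pkl","rb"))["top"]["img"]
cv2.imwrite("pics/crop1.png",cv2.resize(c[95:285,230:390,::-1],None,fx=3.15,fy=3.15,interpolation=cv2.INTER_CUBIC))
E
```

```text
(no output)
```

View pics/crop1.png

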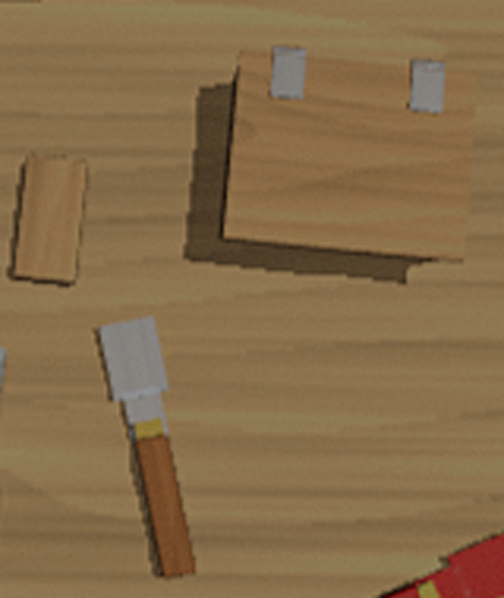

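The crop shows the knife with wooden handle end (158,576)-(194,572), blade tip (97,328)-(153,317), and the wide box's lid with front corners (223,240), (463,261) and back-left (238,52). The choice is right.

```bash
cat > h.py <<'E'
import numpy as np
def ray(c,u,v,z):
    d=c["R"].T@np.array([(u-c["cx"])/c["fx"],(v-c["cy"])/c["fy"],1]); o=-c["R"].T@c["t"]
    return o+d*(z-o[2])/d[2]
E
python3 - <<'E'
import pickle,numpy as np,math
from h import ray
c=pickle.load(open("c0.pkl","rb"))["top"]
f=lambda x,y,z:ray(c,230+(x+.5)/3.15-.5,95+(y+.5)/3.15-.5,z)
P={k:f(*v) for k,v in dict(he1=(158,576,.022),he2=(194,572,.022),hf1=(133,437,.022),hf2=(167,432,.022),t1=(97,328,.012),t2=(153,317,.012),fl=(223,240,.08),fr=(463,261,.08),bl=(238,52,.08)).items()}
for k,v in P.items():print(k,v.round(4))
he=(P['he1']+P['he2'])/2;t=(P['t1']+P['t2'])/2
d=(t-he)[:2];print("knife len",np.hypot(*d),"yaw",math.degrees(math.atan2(d[1],d[0])),"origin",he[:2]+d/np.hypot(*d)*.06)
e=(P['fl']-P['fr'])[:2];print("front",np.hypot(*e),"yaw",math.degrees(math.atan2(-e[0],e[1])),"mid",(P['fl']+P['fr'])[:2]/2,"depth",np.linalg.norm(P['bl']-P['fl']))
E
```

```text
he1 [ 0.3798 -0.0672  0.022 ]
he2 [ 0.3829 -0.0924  0.022 ]
hf1 [ 0.4768 -0.0486  0.022 ]
hf2 [ 0.4807 -0.0727  0.022 ]
t1 [ 0.5553 -0.0221  0.012 ]
t2 [ 0.5638 -0.0624  0.012 ]
fl [ 0.609  -0.1068  0.08  ]
fr [ 0.5968 -0.2696  0.08  ]
bl [ 0.7406 -0.1167  0.08  ]
knife len 0.18207697355500985 yaw 11.91169554406696 origin [ 0.44008325 -0.06743004]
front 0.16322319953122302 yaw -4.2896298277527105 mid [ 0.60292855 -0.18822963] depth 0.13195243429247866
```

```bash
python3 -m creep '[{"dx":0.304,"dy":0.49,"az":-0.08,"grip":0.088},{"dx":0.304,"dy":0.49,"az":-0.08,"grip":0.088},{"dx":0.304,"dy":0.49,"az":-0.08,"grip":0.088},{"dx":0.304,"dy":0.49,"az":-0.08,"grip":0.088},{"dx":0.304,"dy":0.49,"az":-0.08,"grip":0.088},{"dx":0.304,"dy":0.49,"az":-0.08,"grip":0.088},{"dx":0.304,"dy":0.49,"az":-0.08,"grip":0.088},{"dx":0.304,"dy":0.49,"az":-0.08,"grip":0.088},{"dx":0.304,"dy":0.49,"az":-0.08,"grip":0.088},{"dx":0.304,"dy":0.49,"az":-0.08,"grip":0.088},{"dx":0.304,"dy":0.49,"az":-0.08,"grip":0.088},{"dx":0.304,"dy":0.49,"az":-0.08,"grip":0.088}]'
```

```text
validation failed for argument at $[0]...
```

```bash
python3 -m creep '[{"dx":0.304,"dy":0.49,"dz":0,"ax":0,"ay":0,"az":-0.08,"grip":0.088},{"dx":0.304,"dy":0.49,"dz":0,"ax":0,"ay":0,"az":-0.08,"grip":0.088},{"dx":0.304,"dy":0.49,"dz":0,"ax":0,"ay":0,"az":-0.08,"grip":0.088},{"dx":0.304,"dy":0.49,"dz":0,"ax":0,"ay":0,"az":-0.08,"grip":0.088},{"dx":0.304,"dy":0.49,"dz":0,"ax":0,"ay":0,"az":-0.08,"grip":0.088},{"dx":0.304,"dy":0.49,"dz":0,"ax":0,"ay":0,"az":-0.08,"grip":0.088},{"dx":0.304,"dy":0.49,"dz":0,"ax":0,"ay":0,"az":-0.08,"grip":0.088},{"dx":0.304,"dy":0.49,"dz":0,"ax":0,"ay":0,"az":-0.08,"grip":0.088},{"dx":0.304,"dy":0.49,"dz":0,"ax":0,"ay":0,"az":-0.08,"grip":0.088},{"dx":0.304,"dy":0.49,"dz":0,"ax":0,"ay":0,"az":-0.08,"grip":0.088},{"dx":0.304,"dy":0.49,"dz":0,"ax":0,"ay":0,"az":-0.08,"grip":0.088},{"dx":0.304,"dy":0.49,"dz":0,"ax":0,"ay":0,"az":-0.08,"grip":0.088}]'
```

```text
t: 1.1
tool_pos: [0.4245, -0.1252, 0.2149]
orientation: [3.141, -0.0, 0.203]
contact_force: [0.2, -1.4, -0.3]
finger_gap: 0.0881
grasp_force: 0.0
```

```bash
python3 -m creep '[{"dx":0.038,"dy":0.06,"dz":-0.06,"ax":0,"ay":0,"az":0,"grip":0.088},{"dx":0.038,"dy":0.06,"dz":-0.115,"ax":0,"ay":0,"az":0,"grip":0.088},{"dx":0.038,"dy":0.06,"dz":-0.115,"ax":0,"ay":0,"az":0,"grip":0.088},{"dx":0.038,"dy":0.06,"dz":-0.115,"ax":0,"ay":0,"az":0,"grip":0.088},{"dx":0.038,"dy":0.06,"dz":-0.115,"ax":0,"ay":0,"az":0,"grip":0.088},{"dx":0.038,"dy":0.06,"dz":-0.115,"ax":0,"ay":0,"az":0,"grip":0.088}]'
python3 - <<'E'
from workcell import sensors, eyes
import cv2,pickle
o=sensors.get_obs();c=eyes.capture("wrist");pickle.dump((o,c),open("w1.pkl","wb"))
cv2.imwrite("pics/w1.png",c["img"][:,:,::-1]);print(o["tool_pos"],o["orientation"],c["tool_from_camera"],c["fx"])
E
```

```text
t: 1.6
tool_pos: [0.4614, -0.0669, 0.0993]
orientation: [-3.14, 0.002, 0.204]
contact_force: [-0.2, -0.4, -0.4]
finger_gap: 0.0878
grasp_force: 0.0
[ 0.46144256 -0.06685102  0.09934752] [-3.14037997e+00  1.99366589e-03  2.03844303e-01] [[-2.36801041e-04 -9.63768289e-01 -2.66740753e-01  6.74743872e-02]
 [ 9.99999850e-01 -3.60006014e-04  4.12990417e-04  3.57883366e-04]
 [-4.94055343e-04 -2.66740615e-01  9.63768229e-01 -1.68516274e-01]
 [ 0.00000000e+00  0.00000000e+00  0.00000000e+00  1.00000000e+00]] 304.01069494669
```

View pics/w1.png

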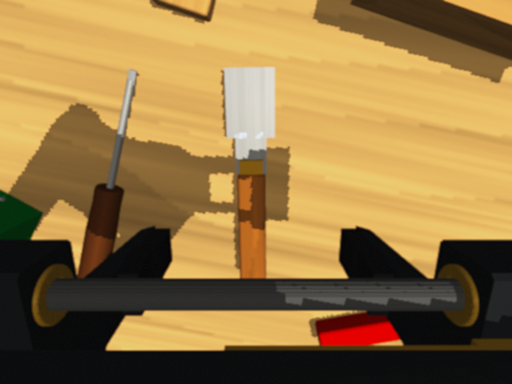

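The wrist view shows the knife between the fingers: tip (223,68)-(275,68), handle front (240,174)-(266,174). The screwdriver is to the left (handle top 108,187).

```bash
cat >> h.py <<'E'
from scipy.spatial.transform import Rotation as Ro
def wray(o,c,u,v,z):
    T=c["tool_from_camera"];W=Ro.from_euler("xyz",o["orientation"]).as_matrix()
    d=W@T[:3,:3]@np.array([(u-c["cx"])/c["fx"],(v-c["cy"])/c["fy"],1]);p=W@T[:3,3]+o["tool_pos"]
    return p+d*(z-p[2])/d[2]
E
python3 - <<'E'
import pickle,numpy as np,math
from h import *
o,c=pickle.load(open("w1.pkl","rb"))
P=[wray(o,c,*a) for a in((223,68,.012),(275,68,.012),(240,174,.022),(266,174,.022),(242,277,.022),(266,277,.022),(88,270,.01),(120,188,.01))]
for p in P:print(p.round(4))
t=(P[0]+P[1])/2;h=(P[4]+P[5])/2;d=(t-h)[:2];y=math.atan2(d[1],d[0]);print(math.degrees(y))
g=t[:2]-.100*np.array([math.cos(y),math.sin(y)]);print("grasp pt",g,"delta",g-o["tool_pos"][:2])
E
```

```text
[ 0.5523 -0.0228  0.012 ]
[ 0.5605 -0.0627  0.012 ]
[ 0.4739 -0.0519  0.022 ]
[ 0.4783 -0.073   0.022 ]
[ 0.3804 -0.0718  0.022 ]
[ 0.3848 -0.0932  0.022 ]
[0.3509 0.0717 0.01  ]
[0.4377 0.0488 0.01  ]
12.883967187107189
grasp pt [ 0.45894167 -0.06504459] delta [-0.00250089  0.00180643]
```

```bash
python3 -m creep '[{"dx":-0.002,"dy":0.001,"dz":-0.03,"ax":0,"ay":0,"az":0.008,"grip":0.055},{"dx":-0.002,"dy":0.001,"dz":-0.06,"ax":0,"ay":0,"az":0.008,"grip":0.055},{"dx":-0.002,"dy":0.001,"dz":-0.08,"ax":0,"ay":0,"az":0.008,"grip":0.055},{"dx":-0.002,"dy":0.001,"dz":-0.09,"ax":0,"ay":0,"az":0.008,"grip":0.055},{"dx":-0.002,"dy":0.001,"dz":-0.095,"ax":0,"ay":0,"az":0.008,"grip":0.055},{"dx":-0.002,"dy":0.001,"dz":-0.095,"ax":0,"ay":0,"az":0.008,"grip":0.055},{"dx":-0.002,"dy":0.001,"dz":-0.095,"ax":0,"ay":0,"az":0.008,"grip":0.02},{"dx":-0.002,"dy":0.001,"dz":-0.095,"ax":0,"ay":0,"az":0.008,"grip":0.01},{"dx":-0.002,"dy":0.001,"dz":-0.095,"ax":0,"ay":0,"az":0.008,"grip":0.01},{"dx":-0.002,"dy":0.001,"dz":-0.095,"ax":0,"ay":0,"az":0.008,"grip":0.01},{"dx":-0.002,"dy":0.001,"dz":-0.095,"ax":0,"ay":0,"az":0.008,"grip":0.01},{"dx":-0.002,"dy":0.001,"dz":-0.095,"ax":0,"ay":0,"az":0.008,"grip":0.01}]'
```

```text
t: 2.65
tool_pos: [0.4603, -0.0663, 0.0052]
orientation: [3.141, -0.0, 0.211]
contact_force: [-0.0, -0.4, -0.4]
finger_gap: 0.0173
grasp_force: 0.0
```

```bash
python3 -m creep '[{"dx":0,"dy":0,"dz":0,"ax":0,"ay":0,"az":0,"grip":0.01},{"dx":0,"dy":0,"dz":0,"ax":0,"ay":0,"az":0,"grip":0.01}]'
python3 - <<'E'
from workcell import sensors, eyes
import cv2,pickle
o=sensors.get_obs();c=eyes.capture("wrist");pickle.dump((o,c),open("w2.pkl","wb"));print(o["finger_gap"],o["grasp_force"])
cv2.imwrite("pics/w2.png",c["img"][:,:,::-1])
E
```

```text
t: 2.82
tool_pos: [0.46, -0.0663, 0.0049]
orientation: [-3.142, 0.0, 0.211]
contact_force: [1.5, -0.4, -0.2]
finger_gap: 0.0098
grasp_force: 0.0
0.009819156677489869 0.0
```

View pics/w2.png

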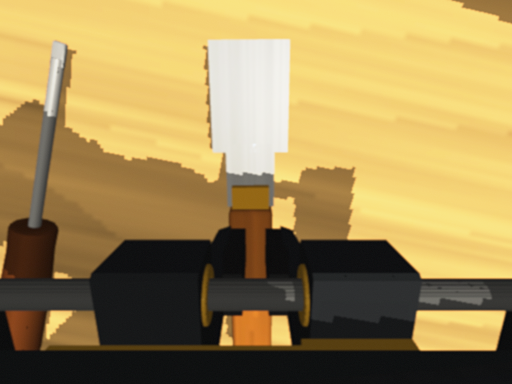

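The wrist view shows the handle passing between dark finger tips (213-298, row 228) that look to be above it: the gap is 10 mm with no grip force, so the handle isn't held. A side view is needed.

```bash
python3 - <<'E'
from workcell import sensors, eyes
import cv2,numpy as np
o=sensors.get_obs();c=eyes.capture("scene")
def pr(X):
    p=c["R"]@X+c["t"];return (p[0]/p[2]*c["fx"]+c["cx"],p[1]/p[2]*c["fy"]+c["cy"])
u,v=map(int,pr(o["tool_pos"]));print(u,v)
im=c["img"].copy();u0=u-75;v0=v-75
b=cv2.resize(im[v0:v0+120,u0:u0+150,::-1],None,fx=4.5,fy=4.5,interpolation=cv2.INTER_CUBIC)
for z in(0,.022,.044):
    q=pr(np.array([o["tool_pos"][0],o["tool_pos"][1],z]));cv2.circle(b,(int((q[0]-u0+.5)*4.5),int((q[1]-v0+.5)*4.5)),3,(255,0,255),-1)
cv2.imwrite("pics/s2.png",b)
E
```

```text
210 195
```

View pics/s2.png

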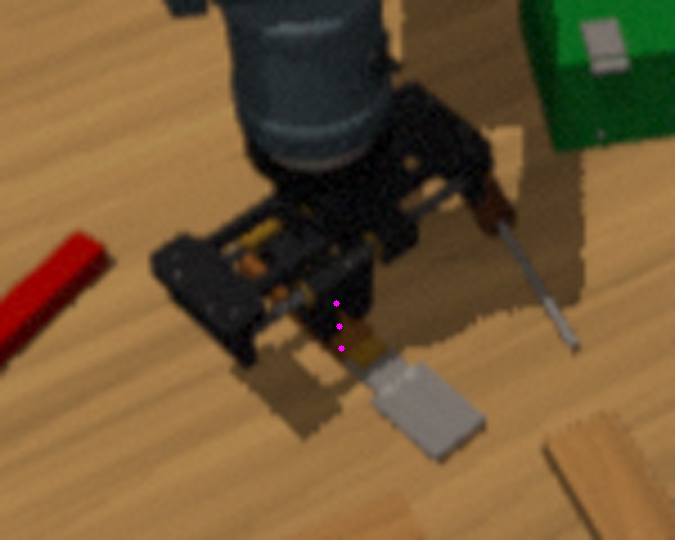

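```bash
python3 -m creep '[{"dx":0,"dy":0,"dz":0,"ax":0,"ay":0,"az":0,"grip":0.055},{"dx":0,"dy":0,"dz":0,"ax":0,"ay":0,"az":0,"grip":0.055},{"dx":0,"dy":0,"dz":0,"ax":0,"ay":0,"az":0,"grip":0.055},{"dx":0,"dy":0,"dz":0,"ax":0,"ay":0,"az":0,"grip":0.055},{"dx":0,"dy":0,"dz":0,"ax":0,"ay":0,"az":0,"grip":0.055},{"dx":0,"dy":0,"dz":-0.002,"ax":0,"ay":0,"az":0,"grip":0.055},{"dx":0,"dy":0,"dz":-0.004,"ax":0,"ay":0,"az":0,"grip":0.055},{"dx":0,"dy":0,"dz":-0.005,"ax":0,"ay":0,"az":0,"grip":0.055},{"dx":0,"dy":0,"dz":-0.005,"ax":0,"ay":0,"az":0,"grip":0.055}]'; python3 -m creep '[{"dx":0,"dy":0,"dz":-0.002,"ax":0,"ay":0,"az":0,"grip":0.055},{"dx":0,"dy":0,"dz":-0.003,"ax":0,"ay":0,"az":0,"grip":0.055},{"dx":0,"dy":0,"dz":-0.003,"ax":0,"ay":0,"az":0,"grip":0.055}]'
```

```text
t: 3.67
tool_pos: [0.4597, -0.0662, -0.0005]
orientation: [-3.141, 0.001, 0.211]
contact_force: [-0.1, -0.1, 1.2]
finger_gap: 0.055
grasp_force: 0.0
t: 3.92
tool_pos: [0.4598, -0.0662, -0.0034]
orientation: [-3.141, 0.0, 0.211]
contact_force: [0.5, -0.2, 0.4]
finger_gap: 0.0553
grasp_force: 0.0
```

No contact below z = 0, so the real fingertips sit higher than the stated TCP. I'm continuing down carefully while watching the force.

```bash
python3 -m creep '[{"dx":0,"dy":0,"dz":-0.002,"ax":0,"ay":0,"az":0,"grip":0.055},{"dx":0,"dy":0,"dz":-0.004,"ax":0,"ay":0,"az":0,"grip":0.055},{"dx":0,"dy":0,"dz":-0.005,"ax":0,"ay":0,"az":0,"grip":0.055}]'; python3 -m creep '[{"dx":0,"dy":0,"dz":0,"ax":0,"ay":0,"az":0,"grip":0.04},{"dx":0,"dy":0,"dz":0,"ax":0,"ay":0,"az":0,"grip":0.03},{"dx":0,"dy":0,"dz":0,"ax":0,"ay":0,"az":0,"grip":0.015},{"dx":0,"dy":0,"dz":0,"ax":0,"ay":0,"az":0,"grip":0.015},{"dx":0,"dy":0,"dz":0,"ax":0,"ay":0,"az":0,"grip":0.015},{"dx":0,"dy":0,"dz":0,"ax":0,"ay":0,"az":0,"grip":0.015}]'
```

```text
t: 4.17
tool_pos: [0.4599, -0.0662, -0.0084]
orientation: [-3.141, 0.0, 0.211]
contact_force: [-0.0, 0.3, -0.1]
finger_gap: 0.0548
grasp_force: 0.0
t: 4.67
tool_pos: [0.4601, -0.0662, -0.008]
orientation: [-3.142, -0.0, 0.211]
contact_force: [0.2, 0.4, 0.3]
finger_gap: 0.023
grasp_force: 30.0
```

```bash
python3 -m creep '[{"dx":0,"dy":0,"dz":0,"ax":0,"ay":0,"az":0,"grip":0.05},{"dx":0,"dy":0,"dz":0,"ax":0,"ay":0,"az":0,"grip":0.05},{"dx":0,"dy":0,"dz":-0.002,"ax":0,"ay":0,"az":0,"grip":0.05},{"dx":0,"dy":0,"dz":-0.004,"ax":0,"ay":0,"az":0,"grip":0.05},{"dx":0,"dy":0,"dz":-0.004,"ax":0,"ay":0,"az":0,"grip":0.05}]'; python3 -m creep '[{"dx":0,"dy":0,"dz":-0.002,"ax":0,"ay":0,"az":0,"grip":0.05},{"dx":0,"dy":0,"dz":-0.003,"ax":0,"ay":0,"az":0,"grip":0.05},{"dx":0,"dy":0,"dz":-0.003,"ax":0,"ay":0,"az":0,"grip":0.05}]'; 
```

```text
t: 5.08
tool_pos: [0.4597, -0.0662, -0.0125]
orientation: [-3.141, 0.001, 0.211]
contact_force: [0.3, 0.7, -0.0]
finger_gap: 0.0497
grasp_force: 0.0
t: 5.33
tool_pos: [0.4598, -0.0662, -0.0154]
orientation: [-3.141, 0.0, 0.211]
contact_force: [-0.4, 0.1, 0.6]
finger_gap: 0.0497
grasp_force: 0.0
```

```bash
python3 -m creep '[{"dx":0,"dy":0,"dz":-0.002,"ax":0,"ay":0,"az":0,"grip":0.05},{"dx":0,"dy":0,"dz":-0.002,"ax":0,"ay":0,"az":0,"grip":0.05}]'; python3 - <<'E'
from workcell import sensors, eyes
import cv2
c=eyes.capture("wrist")
cv2.imwrite("pics/w3.png",c["img"][:,:,::-1])
E
```

```text
t: 5.5
tool_pos: [0.4599, -0.0662, -0.0174]
orientation: [-3.141, 0.0, 0.211]
contact_force: [-0.9, 0.1, -0.3]
finger_gap: 0.0499
grasp_force: 0.0
```

View pics/w3.png

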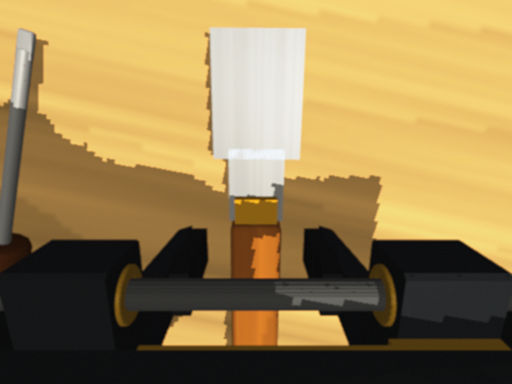

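The wrist view shows the handle (232-281) centred between the open fingers (tips 207 and 304, row 228). Now I grip and lift.

```bash
python3 -m creep '[{"dx":0,"dy":0,"dz":0.001,"ax":0,"ay":0,"az":0,"grip":0.03},{"dx":0,"dy":0,"dz":0.001,"ax":0,"ay":0,"az":0,"grip":0.015},{"dx":0,"dy":0,"dz":0.001,"ax":0,"ay":0,"az":0,"grip":0.005},{"dx":0,"dy":0,"dz":0.001,"ax":0,"ay":0,"az":0,"grip":0.005},{"dx":0,"dy":0,"dz":0.001,"ax":0,"ay":0,"az":0,"grip":0.005},{"dx":0,"dy":0,"dz":0.001,"ax":0,"ay":0,"az":0,"grip":0.005},{"dx":0,"dy":0,"dz":0.011,"ax":0,"ay":0,"az":0,"grip":0.005},{"dx":0,"dy":0,"dz":0.031,"ax":0,"ay":0,"az":0,"grip":0.005},{"dx":0,"dy":0,"dz":0.046,"ax":0,"ay":0,"az":0,"grip":0.005},{"dx":0,"dy":0,"dz":0.056,"ax":0,"ay":0,"az":0,"grip":0.005},{"dx":0,"dy":0,"dz":0.056,"ax":0,"ay":0,"az":0,"grip":0.005}]'
python3 - <<'E'
from workcell import sensors
import numpy as np
o=sensors.get_obs();p=o["tool_pos"];print(p,o["orientation"])
# lid front mid & yaw
b=np.radians(-4.3);m=np.array([.603,-.188]);ex=np.array([np.cos(b),np.sin(b)])
for s in (-.02,.0,.027): print(s,"TCP target",m+ex*(s-.100),"shift",m+ex*(s-.100)-p[:2])
print("az",b-o["orientation"][2])
E
```

```text
t: 6.47
tool_pos: [0.4618, -0.067, 0.0414]
orientation: [3.139, -0.004, 0.211]
contact_force: [0.8, 0.1, -0.8]
finger_gap: 0.0239
grasp_force: 30.0
[ 0.4618007  -0.06696446  0.04135626] [ 3.13905737 -0.00363566  0.21089425]
-0.02 TCP target [ 0.48333778 -0.17900255] shift [ 0.02153709 -0.11203809]
0.0 TCP target [ 0.50328149 -0.18050213] shift [ 0.04148079 -0.11353767]
0.027 TCP target [ 0.53020549 -0.18252655] shift [ 0.06840479 -0.11556209]
az -0.2859434119357822
```

```bash
python3 -m creep '[{"dx":0,"dy":-0.03,"dz":0,"ax":0,"ay":0,"az":-0.1,"grip":0.005},{"dx":0,"dy":-0.06,"dz":0,"ax":0,"ay":0,"az":-0.2,"grip":0.005},{"dx":0.005,"dy":-0.09,"dz":-0.002,"ax":0,"ay":0,"az":-0.286,"grip":0.005},{"dx":0.012,"dy":-0.112,"dz":-0.004,"ax":0,"ay":0,"az":-0.286,"grip":0.005},{"dx":0.02,"dy":-0.112,"dz":-0.004,"ax":0,"ay":0,"az":-0.286,"grip":0.005},{"dx":0.02,"dy":-0.112,"dz":-0.004,"ax":0,"ay":0,"az":-0.286,"grip":0.005},{"dx":0.02,"dy":-0.112,"dz":-0.004,"ax":0,"ay":0,"az":-0.286,"grip":0.005}]'
python3 - <<'E'
from workcell import sensors, eyes
import cv2,pickle
o=sensors.get_obs();c=eyes.capture("wrist");pickle.dump((o,c),open("w4.pkl","wb"))
cv2.imwrite("pics/w4.png",c["img"][:,:,::-1]);print(o["tool_pos"])
E
```

```text
t: 7.05
tool_pos: [0.4795, -0.1774, 0.0342]
orientation: [-3.14, 0.002, -0.075]
contact_force: [-1.2, -0.1, -1.0]
finger_gap: 0.0239
grasp_force: 30.0
[ 0.47949003 -0.17737507  0.0341868 ]
```

View pics/w4.png

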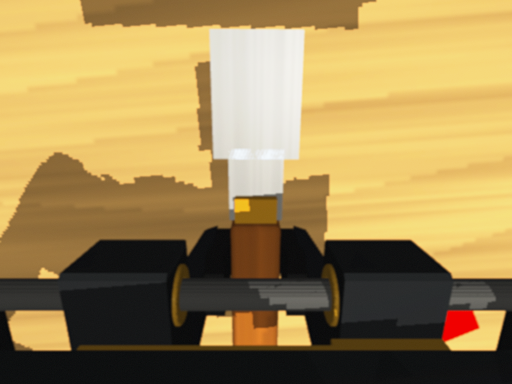

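The wrist view shows the knife straight in the grip, blade tip at (210-304, row 30), only the box's shadow ahead of it. I settle and check the height.

```bash
python3 -m creep '[{"dx":0,"dy":0,"dz":0,"ax":0,"ay":0,"az":0,"grip":0.005},{"dx":0,"dy":0,"dz":0,"ax":0,"ay":0,"az":0,"grip":0.005}]'
python3 - <<'E'
from workcell import sensors, eyes
from h import *
import cv2,pickle
o=sensors.get_obs();print(o["tool_pos"])
c=eyes.capture("top");pickle.dump((o,c),open("t4.pkl","wb"))
def pr(X):
    p=c["R"]@X+c["t"];return np.array([p[0]/p[2]*c["fx"]+c["cx"],p[1]/p[2]*c["fy"]+c["cy"]])
b=np.radians(-4.3);ex=np.array([np.cos(b),np.sin(b),0])
t=o["tool_pos"]+ex*.1;t[2]=.066;print("predicted tip px",pr(t))
im=c["img"].astype(int);hsv=cv2.cvtColor(c["img"],cv2.COLOR_RGB2HSV)
u,v=pr(t).astype(int);w=hsv[v-25:v+45,u-35:u+35]
m=((w[...,1]<45)&(w[...,2]>110)).astype(np.uint8)
n,l,s,ce=cv2.connectedComponentsWithStats(m);k=1+s[1:,4].argmax();ys,xs=np.where(l==k)
r=cv2.minAreaRect(np.c_[xs+u-35,ys+v-25].astype(np.float32));print(s[k],r)
top=[(x,y) for x,y in zip(xs+u-35,ys+v-25) if y<ys.min()+v-25+2];print("tip top mean",np.mean(top,0),ray(c,*np.mean(top,0),.066))
E
```

```text
t: 7.27
tool_pos: [0.4796, -0.177, 0.0347]
orientation: [-3.141, 0.001, -0.074]
contact_force: [-0.4, -0.5, -0.8]
finger_gap: 0.0238
grasp_force: 30.0
[ 0.47957606 -0.17702767  0.03466725]
predicted tip px [335.77086661 186.00211033]
[26 24 11 15 81] ((328.20001220703125, 189.90000915527344), (7.8000006675720215, 17.200002670288086), 36.869895935058594)
tip top mean [331.5 185.5] [ 0.5802635  -0.17529996  0.066     ]
```

```bash
python3 -m creep '[{"dx":0.006,"dy":-0.001,"dz":0.001,"ax":0,"ay":0,"az":0,"grip":0.005},{"dx":0.012,"dy":-0.002,"dz":0.001,"ax":0,"ay":0,"az":0,"grip":0.005},{"dx":0.018,"dy":-0.003,"dz":0.001,"ax":0,"ay":0,"az":0,"grip":0.005},{"dx":0.024,"dy":-0.004,"dz":0.001,"ax":0,"ay":0,"az":0,"grip":0.005},{"dx":0.03,"dy":-0.004,"dz":0.001,"ax":0,"ay":0,"az":0,"grip":0.005},{"dx":0.036,"dy":-0.005,"dz":0.001,"ax":0,"ay":0,"az":0,"grip":0.005},{"dx":0.036,"dy":-0.005,"dz":0.001,"ax":0,"ay":0,"az":0,"grip":0.005},{"dx":0.036,"dy":-0.005,"dz":0.001,"ax":0,"ay":0,"az":0,"grip":0.005}]'; python3 -m creep '[{"dx":0.005,"dy":0,"dz":0,"ax":0,"ay":0,"az":0,"grip":0.005},{"dx":0.01,"dy":-0.001,"dz":0,"ax":0,"ay":0,"az":0,"grip":0.005},{"dx":0.016,"dy":-0.001,"dz":0,"ax":0,"ay":0,"az":0,"grip":0.005},{"dx":0.016,"dy":-0.001,"dz":0,"ax":0,"ay":0,"az":0,"grip":0.005},{"dx":0.016,"dy":-0.001,"dz":0,"ax":0,"ay":0,"az":0,"grip":0.005}]'
```

```text
t: 7.98
tool_pos: [0.5163, -0.1833, 0.0358]
orientation: [-3.142, 0.0, -0.075]
contact_force: [0.1, -0.2, -1.4]
finger_gap: 0.0236
grasp_force: 30.0
t: 8.4
tool_pos: [0.5324, -0.1843, 0.0359]
orientation: [3.142, -0.0, -0.075]
contact_force: [-0.2, 1.1, -1.1]
finger_gap: 0.0236
grasp_force: 30.0
```

```bash
python3 -m creep '[{"dx":0,"dy":0,"dz":0.005,"ax":0,"ay":0,"az":0,"grip":0.005},{"dx":0,"dy":0,"dz":0.01,"ax":0,"ay":-0.03,"az":0,"grip":0.005},{"dx":0,"dy":0,"dz":0.015,"ax":0,"ay":-0.06,"az":0,"grip":0.005},{"dx":0,"dy":0,"dz":0.02,"ax":0,"ay":-0.09,"az":0,"grip":0.005},{"dx":0,"dy":0,"dz":0.025,"ax":0,"ay":-0.12,"az":0,"grip":0.005},{"dx":0,"dy":0,"dz":0.03,"ax":0,"ay":-0.15,"az":0,"grip":0.005},{"dx":0,"dy":0,"dz":0.03,"ax":0,"ay":-0.15,"az":0,"grip":0.005}]'
python3 - <<'E'
from workcell import sensors, eyes
import cv2,pickle
o=sensors.get_obs();print(o["moment"])
c=eyes.capture("wrist");d=eyes.capture("scene")["img"]
a=c["img"];b=cv2.resize(d[160:330,130:290],(401,426),interpolation=cv2.INTER_CUBIC)[:384]
cv2.imwrite("pics/m5.png",cv2.hconcat([cv2.resize(a,(399,384)),b])[:,:,::-1])
E
```

```text
t: 8.98
tool_pos: [0.5315, -0.1843, 0.0667]
orientation: [-3.13, -0.151, -0.076]
contact_force: [0.1, -1.0, -2.0]
finger_gap: 0.0235
grasp_force: 30.0
[ 0.04849841  0.11902522 -0.02332341]
```

View pics/m5.png

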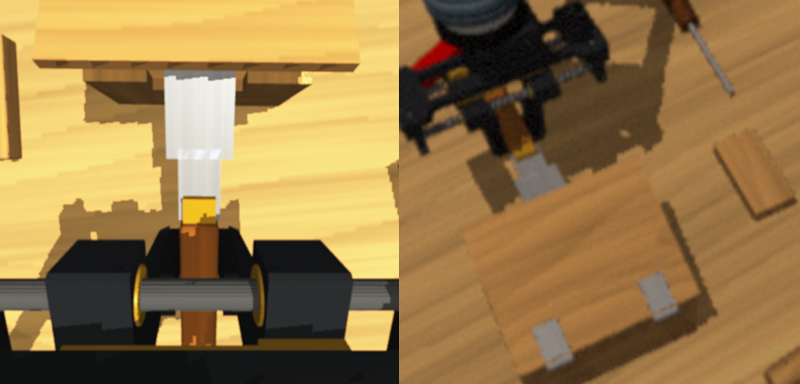

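The picture shows the blade (165-236) centred in the notch under the rising lid (edge row 65), held straight, and the gripper is clear. I keep levering.

```bash
python3 -m creep '[{"dx":0,"dy":0,"dz":0.006,"ax":0,"ay":-0.03,"az":0,"grip":0.005},{"dx":0,"dy":0,"dz":0.012,"ax":0,"ay":-0.06,"az":0,"grip":0.005},{"dx":0.002,"dy":0,"dz":0.018,"ax":0,"ay":-0.09,"az":0,"grip":0.005},{"dx":0.003,"dy":0,"dz":0.024,"ax":0,"ay":-0.12,"az":0,"grip":0.005},{"dx":0.004,"dy":0,"dz":0.03,"ax":0,"ay":-0.15,"az":0,"grip":0.005},{"dx":0.005,"dy":0,"dz":0.036,"ax":0,"ay":-0.18,"az":0,"grip":0.005},{"dx":0.006,"dy":0,"dz":0.042,"ax":0,"ay":-0.21,"az":0,"grip":0.005},{"dx":0.007,"dy":0,"dz":0.048,"ax":0,"ay":-0.24,"az":0,"grip":0.005},{"dx":0.008,"dy":0,"dz":0.054,"ax":0,"ay":-0.25,"az":0,"grip":0.005},{"dx":0.008,"dy":0,"dz":0.06,"ax":0,"ay":-0.25,"az":0,"grip":0.005},{"dx":0.008,"dy":0,"dz":0.06,"ax":0,"ay":-0.25,"az":0,"grip":0.005}]'
python3 - <<'E'
from workcell import sensors, eyes
import cv2,pickle
o=sensors.get_obs();print(o["moment"])
c=eyes.capture("wrist");pickle.dump((o,c),open("w6.pkl","wb"));d=eyes.capture("scene");pickle.dump(d,open("s6.pkl","wb"));d=d["img"]
a=c["img"];b=cv2.resize(d[160:330,130:290],(401,426),interpolation=cv2.INTER_CUBIC)[:384]
cv2.imwrite("pics/m6.png",cv2.hconcat([cv2.resize(a,(399,384)),b])[:,:,::-1])
E
```

```text
t: 10.0
tool_pos: [0.5409, -0.185, 0.1274]
orientation: [-3.111, -0.4, -0.081]
contact_force: [0.5, 0.3, -1.1]
finger_gap: 0.0239
grasp_force: 30.0
[0.09656833 0.2445478  0.02545315]
```

View pics/m6.png

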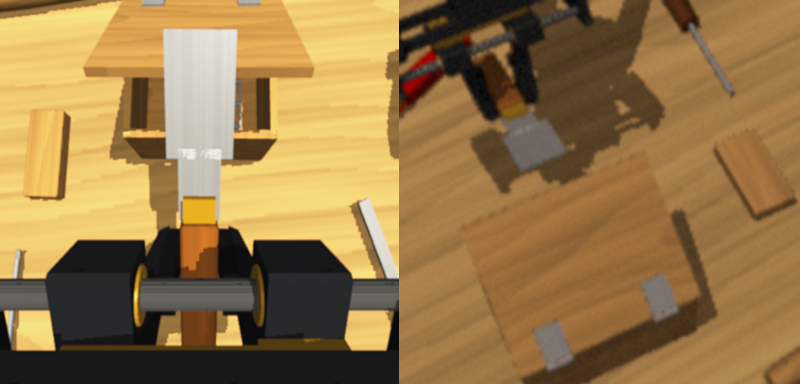

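The picture shows the blade (163-237, tip row 30) now above the lid (front edge row 75, 85-313): the lid opened part-way and the blade slipped past its edge, because the edge draws back as it rises. I compute the lid's angle from the edge's known 160 mm width.

```bash
cat >> h.py <<'E'
def wpt(o,c,u,v,dep):
    T=c["tool_from_camera"];W=Ro.from_euler("xyz",o["orientation"]).as_matrix()
    return W@(T[:3,:3]@np.array([(u-c["cx"])/c["fx"],(v-c["cy"])/c["fy"],1])*dep+T[:3,3])+o["tool_pos"]
E
python3 - <<'E'
import pickle,math
from h import *
o,c=pickle.load(open("w6.pkl","rb"));k=512/399
dep=.16*c["fx"]/((313-85)*k);print("depth",dep)
for du in(0,):
  L=wpt(o,c,85*k,75,dep);Rr=wpt(o,c,313*k,75,dep);m=(L+Rr)/2;print(L,Rr,m)
# consistency: angle from the edge lying on circle radius .132 about hinge (.735,.074) along the ray
for d in np.arange(.13,.22,.01):
    p=wpt(o,c,199*k,75,d);r=math.hypot(.735-p[0],p[2]-.074);print(round(d,3),p.round(4),round(r,4),round(math.degrees(math.atan2(p[2]-.074,.735-p[0])),1))
dt=.04*c["fx"]/((237-163)*k);print("blade tip",wpt(o,c,200*k,30,dt))
E
```

```text
depth 0.16625584879897112
[ 0.62757494 -0.11241884  0.15486768] [ 0.61645154 -0.27197153  0.15048493] [ 0.62201324 -0.19219519  0.1526763 ]
0.13 [ 0.6034 -0.1918  0.1868] 0.1733 40.6
0.14 [ 0.6085 -0.1919  0.1774] 0.1634 39.3
0.15 [ 0.6137 -0.192   0.168 ] 0.1535 37.8
0.16 [ 0.6188 -0.1921  0.1586] 0.1437 36.0
0.17 [ 0.6239 -0.1922  0.1492] 0.1341 34.1
0.18 [ 0.6291 -0.1923  0.1397] 0.1247 31.8
0.19 [ 0.6342 -0.1925  0.1303] 0.1155 29.2
0.2 [ 0.6394 -0.1926  0.1209] 0.1065 26.1
0.21 [ 0.6445 -0.1927  0.1115] 0.098 22.5
blade tip [ 0.62109028 -0.19369177  0.19106086]
```

The lid is at about 34°, just short. I retreat, level the knife, lower it and re-insert deeper, following the receding edge.

```bash
python3 -m creep '[{"dx":-0.01,"dy":0.001,"dz":0.003,"ax":0,"ay":0,"az":0,"grip":0.005},{"dx":-0.03,"dy":0.002,"dz":0.005,"ax":0,"ay":0,"az":0,"grip":0.005},{"dx":-0.05,"dy":0.004,"dz":0.005,"ax":0,"ay":0,"az":0,"grip":0.005},{"dx":-0.06,"dy":0.0045,"dz":0,"ax":0,"ay":0.1,"az":0,"grip":0.005},{"dx":-0.06,"dy":0.0045,"dz":-0.01,"ax":0,"ay":0.2,"az":0,"grip":0.005},{"dx":-0.06,"dy":0.0045,"dz":-0.02,"ax":0,"ay":0.3,"az":0,"grip":0.005},{"dx":-0.06,"dy":0.0045,"dz":-0.03,"ax":0,"ay":0.4,"az":0,"grip":0.005},{"dx":-0.06,"dy":0.0045,"dz":-0.04,"ax":0,"ay":0.4,"az":0,"grip":0.005},{"dx":-0.06,"dy":0.0045,"dz":-0.04,"ax":0,"ay":0.4,"az":0,"grip":0.005},{"dx":-0.06,"dy":0.0045,"dz":-0.04,"ax":0,"ay":0.4,"az":0,"grip":0.005},{"dx":-0.06,"dy":0.0045,"dz":-0.04,"ax":0,"ay":0.4,"az":0,"grip":0.005}]'
cat > tip.py <<'E'
# blade tip width/row in the wrist view: checks the knife has not turned in the grip
from workcell import sensors, eyes
from h import *
import cv2,sys
o=sensors.get_obs();c=eyes.capture("wrist");h=cv2.cvtColor(c["img"],cv2.COLOR_RGB2HSV)
m=((h[...,1]<40)&(h[...,2]>150)).astype(np.uint8);m[225:]=0;m[:,:195]=0;m[:,320:]=0
n,l,s,ce=cv2.connectedComponentsWithStats(m);k=1+s[1:,4].argmax();ys,xs=np.where(l==k)
for r in (ys.min()+2,ys.min()+20,ys.min()+80):
    q=xs[ys==r];print(r,q.min(),q.max())
r=ys.min()+2;q=xs[ys==r];print("tip",wpt(o,c,(q.min()+q.max())/2,ys.min(),.04*c["fx"]/(np.ptp(q)+1)),o["tool_pos"])
E
python3 tip.py
```

```text
t: 11.02
tool_pos: [0.4793, -0.1794, 0.0857]
orientation: [-3.141, -0.001, -0.075]
contact_force: [0.8, -0.4, -0.1]
finger_gap: 0.0236
grasp_force: 30.0
31 210 303
49 211 302
109 212 300
tip [ 0.57909564 -0.18830586  0.11108226] [ 0.47926508 -0.17944864  0.08574639]
```

```bash
python3 -m creep '[{"dx":0.01,"dy":-0.001,"dz":0,"ax":0,"ay":0,"az":0,"grip":0.005},{"dx":0.022,"dy":-0.002,"dz":0,"ax":0,"ay":0,"az":0,"grip":0.005},{"dx":0.034,"dy":-0.003,"dz":0,"ax":0,"ay":0,"az":0,"grip":0.005},{"dx":0.046,"dy":-0.004,"dz":0,"ax":0,"ay":0,"az":0,"grip":0.005},{"dx":0.058,"dy":-0.005,"dz":0,"ax":0,"ay":0,"az":0,"grip":0.005},{"dx":0.068,"dy":-0.005,"dz":0,"ax":0,"ay":0,"az":0,"grip":0.005},{"dx":0.068,"dy":-0.005,"dz":0,"ax":0,"ay":0,"az":0,"grip":0.005}]'; python3 -m creep '[{"dx":0,"dy":0,"dz":0.008,"ax":0,"ay":0,"az":0,"grip":0.005},{"dx":0,"dy":0,"dz":0.016,"ax":0,"ay":0,"az":0,"grip":0.005},{"dx":0.001,"dy":0,"dz":0.022,"ax":0,"ay":0,"az":0,"grip":0.005},{"dx":0.003,"dy":0,"dz":0.028,"ax":0,"ay":0,"az":0,"grip":0.005},{"dx":0.006,"dy":0,"dz":0.034,"ax":0,"ay":0,"az":0,"grip":0.005},{"dx":0.009,"dy":0,"dz":0.04,"ax":0,"ay":0,"az":0,"grip":0.005},{"dx":0.012,"dy":-0.001,"dz":0.046,"ax":0,"ay":0,"az":0,"grip":0.005},{"dx":0.015,"dy":-0.001,"dz":0.052,"ax":0,"ay":0,"az":0,"grip":0.005},{"dx":0.016,"dy":-0.001,"dz":0.056,"ax":0,"ay":0,"az":0,"grip":0.005},{"dx":0.016,"dy":-0.001,"dz":0.056,"ax":0,"ay":0,"az":0,"grip":0.005}]'
```

```text
t: 11.65
tool_pos: [0.5502, -0.1854, 0.0869]
orientation: [3.141, -0.003, -0.075]
contact_force: [-0.5, 0.2, -0.5]
finger_gap: 0.0235
grasp_force: 30.0
t: 12.48
tool_pos: [0.565, -0.1861, 0.1431]
orientation: [3.141, -0.002, -0.075]
contact_force: [-0.4, 0.4, -0.9]
finger_gap: 0.0237
grasp_force: 30.0
```

```bash
python3 tip.py; python3 -m creep '[{"dx":-0.005,"dy":0,"dz":-0.015,"ax":0,"ay":0,"az":0,"grip":0.005},{"dx":-0.02,"dy":0.001,"dz":-0.03,"ax":0,"ay":0,"az":0,"grip":0.005},{"dx":-0.045,"dy":0.003,"dz":-0.04,"ax":0,"ay":0,"az":0,"grip":0.005},{"dx":-0.075,"dy":0.005,"dz":-0.04,"ax":0,"ay":0,"az":0,"grip":0.005},{"dx":-0.105,"dy":0.007,"dz":-0.04,"ax":0,"ay":0,"az":0,"grip":0.005},{"dx":-0.12,"dy":0.009,"dz":-0.04,"ax":0,"ay":0,"az":0,"grip":0.005},{"dx":-0.12,"dy":0.009,"dz":-0.04,"ax":0,"ay":0,"az":0,"grip":0.005},{"dx":-0.12,"dy":0.009,"dz":-0.04,"ax":0,"ay":0,"az":0,"grip":0.005}]'; python3 tip.py
python3 - <<'E'
from workcell import eyes
import cv2,numpy as np,pickle,math
from h import ray
c0=pickle.load(open("c0.pkl","rb"))["top"];c=eyes.capture("top");pickle.dump(c,open("t7.pkl","wb"))
def pr(X):
    p=c["R"]@X+c["t"];return np.array([p[0]/p[2]*c["fx"]+c["cx"],p[1]/p[2]*c["fy"]+c["cy"]])
b=math.radians(-4.3);ex=np.array([math.cos(b),math.sin(b),0]);ey=np.array([-ex[1],ex[0],0])
H=np.array([.603,-.188,.074])+.132*ex
# left edge of lid vs angle, predicted px of top front corners; brightness profile down column at lid side y=+-0.06
for s in (.06,.0,-.06):
  P=[pr(H+ey*s-ex*.132*math.cos(a)+np.array([0,0,.132*math.sin(a)])) for a in np.radians([0,35,45,50,55,60])]
  print(s,[tuple(p.round(1)) for p in P])
  u=int(P[3][0].round());print([int(x) for x in c["img"][110:185:3,u].mean(1)],[int(x) for x in c0["img"][110:185:3,u].mean(1)])
E
```

```text
48 310 311
66 211 310
126 212 299
tip [ 1.76243296 -1.39707474 -6.32665921] [ 0.56502065 -0.1861367   0.14314449]
t: 13.2
tool_pos: [0.4442, -0.177, 0.1022]
orientation: [3.141, -0.001, -0.076]
contact_force: [0.8, -0.7, -1.7]
finger_gap: 0.0238
grasp_force: 30.0
31 210 303
49 211 302
109 212 300
tip [ 0.54400722 -0.18592516  0.12758883] [ 0.44419043 -0.17703067  0.10221248]
0.06 [(np.float64(310.1), np.float64(172.2)), (np.float64(315.1), np.float64(154.1)), (np.float64(316.7), np.float64(144.9)), (np.float64(317.5), np.float64(139.8)), (np.float64(318.3), np.float64(134.3)), (np.float64(319.0), np.float64(128.6))]
[78, 81, 81, 86, 82, 82, 87, 104, 70, 66, 67, 72, 73, 70, 71, 67, 61, 123, 123, 64, 36, 63, 126, 126, 127] [114, 116, 119, 120, 128, 119, 100, 101, 101, 109, 106, 109, 100, 104, 102, 99, 105, 109, 111, 106, 114, 47, 59, 63, 117]
0.0 [(np.float64(337.9), np.float64(174.6)), (np.float64(345.0), np.float64(156.7)), (np.float64(347.1), np.float64(147.6)), (np.float64(348.2), np.float64(142.4)), (np.float64(349.1), np.float64(137.0)), (np.float64(350.1), np.float64(131.3))]
[131, 90, 83, 80, 88, 77, 86, 85, 106, 73, 75, 66, 67, 69, 57, 64, 67, 79, 125, 131, 121, 34, 64, 133, 130] [114, 115, 103, 98, 105, 108, 103, 106, 109, 100, 102, 109, 109, 97, 102, 94, 106, 110, 111, 107, 110, 114, 52, 62, 64]
-0.06 [(np.float64(365.8), np.float64(177.0)), (np.float64(375.0), np.float64(159.3)), (np.float64(377.6), np.float64(150.2)), (np.float64(378.9), np.float64(145.1)), (np.float64(380.1), np.float64(139.7)), (np.float64(381.2), np.float64(134.0))]
[126, 117, 94, 87, 84, 83, 84, 89, 88, 100, 110, 120, 118, 124, 121, 118, 114, 116, 127, 128, 113, 120, 122, 128, 129] [109, 103, 110, 106, 101, 108, 106, 103, 109, 102, 104, 105, 103, 107, 104, 105, 100, 104, 111, 112, 100, 107, 107, 114, 112]
```

The lid is open at about 55° (front edge at top-view row 134, against 134-137 predicted for 55°), and the knife is still straight in the grip. I carry it back to its original spot.

```bash
python3 -m creep '[{"dx":0,"dy":0.03,"dz":0,"ax":0,"ay":0,"az":0.08,"grip":0.005},{"dx":0.005,"dy":0.06,"dz":-0.02,"ax":0,"ay":0,"az":0.16,"grip":0.005},{"dx":0.01,"dy":0.09,"dz":-0.04,"ax":0,"ay":0,"az":0.24,"grip":0.005},{"dx":0.015,"dy":0.111,"dz":-0.06,"ax":0,"ay":0,"az":0.286,"grip":0.005},{"dx":0.015,"dy":0.111,"dz":-0.08,"ax":0,"ay":0,"az":0.286,"grip":0.005},{"dx":0.015,"dy":0.111,"dz":-0.095,"ax":0,"ay":0,"az":0.286,"grip":0.005},{"dx":0.015,"dy":0.111,"dz":-0.105,"ax":0,"ay":0,"az":0.286,"grip":0.005},{"dx":0.015,"dy":0.111,"dz":-0.11,"ax":0,"ay":0,"az":0.286,"grip":0.005},{"dx":0.015,"dy":0.111,"dz":-0.11,"ax":0,"ay":0,"az":0.286,"grip":0.005},{"dx":0.015,"dy":0.111,"dz":-0.11,"ax":0,"ay":0,"az":0.286,"grip":0.005}]'
```

```text
t: 14.13
tool_pos: [0.4597, -0.0662, -0.0078]
orientation: [3.141, -0.0, 0.21]
contact_force: [-0.4, -0.2, -1.7]
finger_gap: 0.0236
grasp_force: 30.0
```

Knife underside is about 8 mm above the bench; lower in small steps, watching the force.

```bash
python3 -m creep '[{"dx":0,"dy":0,"dz":-0.003,"ax":0,"ay":0,"az":0,"grip":0.005},{"dx":0,"dy":0,"dz":-0.006,"ax":0,"ay":0,"az":0,"grip":0.005},{"dx":0,"dy":0,"dz":-0.007,"ax":0,"ay":0,"az":0,"grip":0.005},{"dx":0,"dy":0,"dz":-0.007,"ax":0,"ay":0,"az":0,"grip":0.005}]';python3 -m creep '[{"dx":0,"dy":0,"dz":-0.001,"ax":0,"ay":0,"az":0,"grip":0.005},{"dx":0,"dy":0,"dz":-0.001,"ax":0,"ay":0,"az":0,"grip":0.005}]'
```

```text
t: 14.47
tool_pos: [0.4591, -0.0659, -0.015]
orientation: [3.141, -0.0, 0.21]
contact_force: [0.7, -0.1, -1.7]
finger_gap: 0.0238
grasp_force: 30.0
t: 14.63
tool_pos: [0.4592, -0.0659, -0.016]
orientation: [3.141, -0.0, 0.211]
contact_force: [-0.7, 0.5, -1.2]
finger_gap: 0.0241
grasp_force: 30.0
```

```bash
python3 -m creep '[{"dx":0,"dy":0,"dz":-0.001,"ax":0,"ay":0,"az":0,"grip":0.005},{"dx":0,"dy":0,"dz":-0.001,"ax":0,"ay":0,"az":0,"grip":0.005}]';python3 -m creep '[{"dx":0,"dy":0,"dz":-0.0005,"ax":0,"ay":0,"az":0,"grip":0.005},{"dx":0,"dy":0,"dz":-0.0005,"ax":0,"ay":0,"az":0,"grip":0.005}]'
```

```text
t: 14.8
tool_pos: [0.4592, -0.0659, -0.0161]
orientation: [3.142, 0.0, 0.211]
contact_force: [-5.0, 1.6, 13.8]
finger_gap: 0.0242
grasp_force: 30.0
t: 14.97
tool_pos: [0.4592, -0.0659, -0.0161]
orientation: [3.142, 0.0, 0.211]
contact_force: [-7.5, 2.2, 19.7]
finger_gap: 0.0239
grasp_force: 30.0
```

On the bench. I ease off, release and withdraw upward.

```bash
python3 -m creep '[{"dx":0,"dy":0,"dz":0.0015,"ax":0,"ay":0,"az":0,"grip":0.005},{"dx":0,"dy":0,"dz":0.0015,"ax":0,"ay":0,"az":0,"grip":0.005},{"dx":0,"dy":0,"dz":0.0015,"ax":0,"ay":0,"az":0,"grip":0.05},{"dx":0,"dy":0,"dz":0.0015,"ax":0,"ay":0,"az":0,"grip":0.05},{"dx":0,"dy":0,"dz":0.0015,"ax":0,"ay":0,"az":0,"grip":0.05},{"dx":0,"dy":0,"dz":0.0015,"ax":0,"ay":0,"az":0,"grip":0.05},{"dx":0,"dy":0,"dz":0.02,"ax":0,"ay":0,"az":0,"grip":0.05},{"dx":0,"dy":0,"dz":0.05,"ax":0,"ay":0,"az":0,"grip":0.05},{"dx":0,"dy":0,"dz":0.085,"ax":0,"ay":0,"az":0,"grip":0.05},{"dx":0,"dy":0,"dz":0.115,"ax":0,"ay":0,"az":0,"grip":0.05},{"dx":0,"dy":0,"dz":0.115,"ax":0,"ay":0,"az":0,"grip":0.05},{"dx":0,"dy":0,"dz":0.115,"ax":0,"ay":0,"az":0,"grip":0.05}]'
python3 - <<'E'
from workcell import sensors, eyes
from h import *
import cv2,pickle
o=sensors.get_obs();c=eyes.capture("wrist");h=cv2.cvtColor(c["img"],cv2.COLOR_RGB2HSV)
m=((h[...,1]<40)&(h[...,2]>150)).astype(np.uint8);m[225:]=0;m[:,:195]=0;m[:,320:]=0
n,l,s,ce=cv2.connectedComponentsWithStats(m);k=1+s[1:,4].argmax();ys,xs=np.where(l==k)
q=xs[ys==ys.min()+2];print(ys.min(),q.min(),q.max())
a,b=[wray(o,c,u,ys.min(),.012) for u in(q.min(),q.max())];print(a,b,np.linalg.norm(a-b),o["contact_force"])
t=eyes.capture("top");d=pickle.load(open("t7.pkl","rb"))["img"];print("lid change",np.abs(t["img"][100:180,300:385].astype(int)-d[100:180,300:385]).mean())
E
```

```text
t: 15.97
tool_pos: [0.4606, -0.0664, 0.0991]
orientation: [3.139, -0.004, 0.211]
contact_force: [0.7, -0.3, -0.4]
finger_gap: 0.0502
grasp_force: 0.0
68 231 279
[ 0.55299697 -0.02799671  0.012     ] [ 0.56088587 -0.06482643  0.012     ] 0.03766514682650233 [ 0.68217526 -0.28933977 -0.38008204]
lid change 3.794019607843137
```

```bash
python3 -c "
from workcell import job;print(job.job_done())"
```

```text
the job is handed in; nothing more can be done
None
```

The job is handed in: by the last camera measurements the lid is open at about 55°, and the putty knife lies flat on the bench where it started; the blade slipped out once at about 34° and I re-inserted it from the front.

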